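Slide the blade insert under the slicer's leaf springs and lock it

TASK

Get the mushroom slicer ready: press down firmly on the ribbed rubber thumb pad of the blade insert lying in the slicer's channel and, keeping the pressure on, slide it along under the two leaf springs until it is fully home against the end stop. Then push the lock arm by its peg, so that it swings fully across the channel behind the insert. Work by pressing and pushing only - the insert must not be lifted or tipped -, keep your fingers off the blade, and leave the mushrooms and the marker beside the slicer where they are.

Things in the scene. Friction and masses are not known exactly. Their poses are not given: they have to be found in the camera images.
- slicer: Mushroom hand slicer, fixed to the table: a flat white body 310 x 124 mm (x -160 to +150) with a grey loop handle at its far end (to x = 203). Origin at table height; +x is the way the insert slides home, +y left of that, z up. Deck 40 mm high, low beads to 43 mm along the outer edges. A straight channel runs along its middle, y = -36 to +36, steel floor at z = 32.
- end_stop (a point): Foot of the wall that ends the channel ahead, where the insert's nose must come to rest: at x = +75, y = 0, z = 32 mm in the slicer's frame; axes as the slicer's.
- rear_wall (a point): Foot of the wall that ends the channel behind the insert's tail: at x = -105, y = 0, z = 32 mm in the slicer's frame.
- insert: Loose blade insert, a flat grey frame 110 mm along x, 70 across, 8 thick, about 0.16 kg; origin at the centre of its underside, axes as the slicer's. It lies flat on the channel floor behind the springs, 1 mm clear each side, its tail near the rear wall. Home, its origin is at x = +20 mm in the slicer's frame: 56 to 67 mm of travel. Smooth frame, friction about 0.25 on channel and fingers.
- thumb_pad (a point): Centre of the top of the insert's ribbed rubber thumb pad: 32 mm along x, 44 across, 41 mm above the table, 30 mm behind the insert's origin. It grips (friction about 1.1). Sliding under the springs takes up to about 10 N along x, plus a quarter of the press, so press the pad with at least 15 N; 20 N is good, 40 N does no harm.
- blade: Steel blade across the opening in the front half of the insert, 16 mm along x, 46 across; origin at its centre, 48 mm ahead of the thumb pad's centre. Not to be touched.
- spring_left (a joint): Angle (rad) of the leaf spring on the +y rail: 0 hanging free, nose 5 mm lower than the insert's top; about 0.16 riding on the insert; presses with 3 to 5 N. Screwed to the rail at x = 9 to 25 mm of the slicer (screws to z = 47), it overhangs the channel's edge at y = 25 to 36 and slopes down along +x to its nose at x = 57.
- spring_right (a joint): The same for the leaf spring on the -y rail, mirror image of the other.
- lock_arm (a joint): Angle a (rad) of the lock arm: 0 = along the right (-y) rail, pointing to -x of the slicer; negative = swung outward; 1.57 = its stop, square across the channel just behind the insert's tail. Starts between -0.6 and 0, turns stiffly (about 1 N at the peg), stays where it is left. Arm 46 mm long, 11 wide, z = 33 to 40 mm. It closes only when the insert is home.
- lock_pivot (a point): The lock arm's upright pivot, top at 40 mm: at x = -42.5, y = -47 mm in the slicer's frame; axes as the slicer's.
- lock_peg (a point): Centre of the top of the black upright peg on the lock arm, 11 mm in diameter, from z = 40 to 67 mm, 37 mm from the pivot: at lock angle a it stands at x = -42.5 - 37 cos a, y = -47 + 37 sin a mm in the slicer's frame.
- shroom_a: Loose bystander: a mushroom cap, 65 x 60 x 44 mm, beside the slicer; origin under its centre. Leave it.
- shroom_b: Loose bystander: a mushroom cap, 58 x 52 x 31 mm, beside the slicer; origin under its centre. Leave it.
- shroom_c: Loose bystander: a whole mushroom lying on its side, 56 x 65 x 47 mm, beside the slicer; origin under its centre. Leave it.
- marker: Loose bystander: a white felt marker with a blue cap, 19 x 132 x 20 mm, lying beside the slicer along its own y; origin under its centre. Leave it.
Mind the look-alikes: they are no part of the job. Leave any red look-alike of the insert alone.

How it is judged (in metres and radians):
On the way, in this order (a step that is already met when the one before it is completed fails the run):
1. the insert is pressed and slid under both springs (contact force between the fingers and insert above 7 N and value of joint each of spring_left, spring_right above 0.05 rad), for 0.05 s.
2. the insert is home against the end stop (x of insert in the frame of slicer above 0.0175 m and value of joint lock_arm below 1.2 rad), for 0.1 s.
At the end, for the whole second after the job is handed in: The insert lies flat in the channel under both springs, its nose within 2.5 mm of the end stop, and the lock arm stands across the channel behind it (at least 1.4 of 1.57 rad); all at rest and the robot clear (x of insert in the frame of slicer above 0.0175 m and z of insert in the frame of slicer below 0.034 m and angle between the x axis of insert and the x axis of slicer, either way round below 0.04 rad and value of joint each of spring_left, spring_right above 0.08 rad and value of joint lock_arm above 1.4 rad and linear speed of insert below 0.01 m/s); the robot touches nothing.
It fails at once if the insert is lifted or tipped (z of insert in the frame of slicer above 0.04 m or angle between insert's own z axis and vertical above 0.15 rad).
It fails at once if the fingers touch the blade (contact force between the fingers and blade above 0.5 N).
It fails at once if a mushroom or the marker beside the slicer is pushed away (distance of any of shroom_a, shroom_b, shroom_c, marker from where it was at the start of the episode above 0.02 m).
It also fails if it takes over 58 s, if anything falls off the work surface, if the arm or the gripper's body presses on something with over 40 N, if the wrist force passes 120 N, or if a joint passes its speed limit or range.

ROBOT

A 6-joint arm with a two-finger parallel gripper is mounted at the origin on a cart in front of the work surface, level with it; the furniture and walls round the work are solid. World frame = base frame: x ahead of the robot, y to its left, z up, the work surface at z = 0. Lengths are in m, angles in degrees, forces in N, time in s.
With the tool pointing down it reaches from about 0.4 to 0.825 m from the base axis. Payload 7 kg.
Tool frame: the origin (TCP) lies at the very end of the fingers, on their centre line; the grasp point (between the pads) lies 19 mm behind it (ctrl.hold_point_z is the distance from the TCP to the grasp point, in m); z points along the fingers, y is the line along which they close (so a half turn about z gives the same grasp; the last joint's range is limited). The gripper opens to 88 mm and grips with 3 to 60 N. Pads are 19 mm wide; open, the fingers measure 130 mm over their backs; the gripper's body (78 mm by 193 mm) begins 47 mm behind the grasp point.
Start: joints at [-55.571, 20.546, 0.682, 0, -70.136, -16.507], TCP at [0.208, -0.642, 0.227] pointing down, gripper open.
Joint ranges: [-176.03, 176.03], [-82.01, 121.73], [-58.28, 71.71], [-173.87, 95.51], [-174.79, -0.11], [-173.66, 173.66]. Speed limits (degrees/s): [136.94, 136.94, 172.46, 180, 180, 180].

INTERFACE

Orientations are given as [roll, pitch, yaw] about the fixed x, y, z axes, in that order (R = Rz(yaw) Ry(pitch) Rx(roll)).
In Python, from plant import sensors, viewer, workorder, ctrl gives the robot as it stands.
- The arm moves only by the shell command python3 -m pendant 'ROWS'. ROWS is JSON, a list of rows, each a list of 3 entries, a list of its own where there are three numbers: the opening, from -1 (shut) to 1 (fully open), so that 0 is half open, then the shift along the tool's x, y, z in m, then the turn, a rotation vector about the tool's x, y, z in degrees. A call has 1 to 10 rows; each row is the pose to reach, as a shift and turn from the pose commanded when the call began, along the tool's axes at that moment; what a row does not reach only later rows make up. A row lasts 1/12 s, in which the tool goes at most 41.7 mm and 7.16 degrees, less where a joint would pass 70% of its speed; a pose out of reach is approached as far as the arm can. A call with a gripper value outside its range is refused whole. The fingers move at their own pace and stop on an object; the grip force is fixed at half the most. Time passes only in rows, so rows that repeat a pose let the fingers close. It gives the time, the measured TCP pose, the force, the opening and the grip force at its end, in the units of the state.
- sensors.get_obs(): the state, without advancing time (a new reading comes with each control period).
- viewer.snapshot(name): name is "scene" or "side" or "wrist"; returns the picture (480x640x3 uint8, red, green, blue); there is no depth.
- viewer.camera_params(name): a dict with "fx", "fy", "cx", "cy" (pixels), "dist" ([k1, k2, p1, p2, k3] as OpenCV has them; the pictures are not rectified), "extrinsics" (4x4, takes a point from world to camera coordinates). Camera axes: x right, y up, looking along -z (the intrinsics and any distortion apply to the point x, -y, -z); pixel columns grow to the right and rows downward; lengths in m; the calibration is good to about 2 mm. A picture is of the moment at which its call begins: read the wrist's pose just before it. camera_params takes no time and is no camera call; for the wrist camera it gives the pose at the moment of the call.
- workorder.close_job(): hands the job in; it is judged then, once.
The state is a dict: "clock": time; "joint_pos": joint angles; "qvel": joint speeds; "tau": joint torques, N m; "tool_pos": TCP position; "orientation": TCP orientation; "force": force on the tool from outside, world axes, zero at the start; "moment": the same for the moment, N m; "opening": finger opening in m; "gripper_force": force on a finger pad.
Only numpy, scipy, OpenCV 4.12 (cv2) and the standard library are available. Lean on these libraries where they do the work, as an engineer would, in place of code of your own. Each camera call takes 0.05 s, during which the arm holds its last target. There are 200 camera calls.

## Working session

There is one attempt and no reset: what is moved stays moved. The work goes in short steps, Python scripts to look and compute and a shell command to move; the robot and the scene stay as the last step left them, time stands still between calls to the robot, and variables do not carry over. Pictures are saved under pics/ and viewed, at most 10 in all, crops included, and the job is handed in when it is done.

```bash
mkdir -p pics; ls; python3 - <<'E'
from plant import sensors, viewer
import cv2,numpy as np
o=sensors.get_obs(); print({k:np.round(v,3).tolist() for k,v in o.items()})
ims=[]
for n in("scene","side"):
    im=viewer.snapshot(n)[:,:,::-1].copy(); cv2.imwrite(f"pics/{n}0.png",im)
    p=viewer.camera_params(n); print(n,{k:np.round(v,4).tolist() for k,v in p.items()})
E
```

```text
pics
{'clock': 0.0, 'joint_pos': [-55.571, 20.592, 0.632, -0.023, -70.138, -16.508], 'qvel': [-0.011, -0.007, -0.068, -0.001, -0.013, -0.028], 'tau': [-0.001, -58.273, 29.306, 6.997, 0.007, -0.0], 'tool_pos': [0.208, -0.642, 0.226], 'orientation': [179.901, -0.007, -162.086], 'force': [-0.477, 0.921, -0.221], 'moment': [-0.001, 0.001, 0.03], 'gripper_force': 0.0, 'opening': 0.088}
scene {'fx': 621.0088, 'fy': 621.0088, 'cx': 312.6767, 'cy': 240.5324, 'dist': [-0.0201, 0.0, 0.0, 0.0, 0.0], 'extrinsics': [[-0.7076, -0.7063, 0.0193, 0.3364], [0.5318, -0.5144, 0.6727, -0.4044], [-0.4652, 0.4863, 0.7396, -0.6709], [0.0, 0.0, 0.0, 1.0]]}
side {'fx': 436.0838, 'fy': 436.0838, 'cx': 316.5848, 'cy': 238.6722, 'dist': [-0.1015, 0.0, 0.0, 0.0, 0.0], 'extrinsics': [[-0.8977, -0.4399, 0.0256, 0.4946], [0.2261, -0.4099, 0.8837, -0.2678], [-0.3783, 0.799, 0.4674, -0.5748], [0.0, 0.0, 0.0, 1.0]]}
```

View pics/scene0.png

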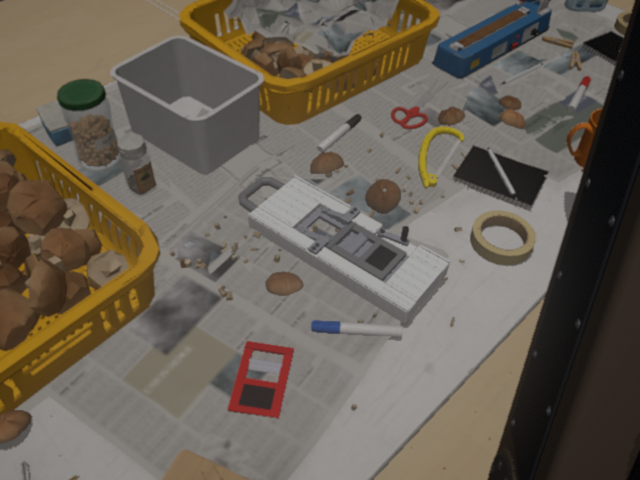

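View pics/side0.png

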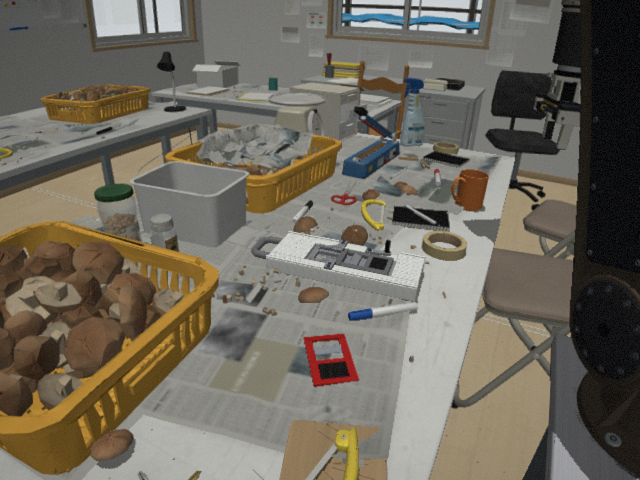

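The scene view shows the white slicer at about (345,245), with its handle at (262,195), the peg at (405,233) and the black thumb pad at (382,257). The side view agrees: pad at (379,264), peg at (388,246).

Things that could be mistaken for the target:
- **Thumb pad:** the slicer's pad at (382,257), the red look-alike's pad at (258,397), or the black notebook at (500,175).
- **Peg:** the upright peg at (405,233), or the marker caps at (325,326) and (353,119).

I choose the grey insert in the white slicer and will check it in a close crop.

```bash
cat > h.py <<'E'
import numpy as np,cv2
from plant import viewer
def ray(p,uv):
    K=np.array([[p['fx'],0,p['cx']],[0,p['fy'],p['cy']],[0,0,1]])
    n=cv2.undistortPoints(np.array([[uv]],float),K,np.array(p['dist']))[0,0]
    E=np.array(p['extrinsics']); R=E[:3,:3]; c=-R.T@E[:3,3]
    return c,R.T@np.array([n[0],-n[1],-1.])
def onz(p,uv,z):
    c,d=ray(p,uv); return c+d*(z-c[2])/d[2]
def proj(p,X):
    E=np.array(p['extrinsics']); q=E[:3,:3]@np.array(X)+E[:3,3]; q=np.array([q[0],-q[1],-q[2]])
    K=np.array([[p['fx'],0,p['cx']],[0,p['fy'],p['cy']],[0,0,1]])
    return cv2.projectPoints(q.reshape(1,3),np.zeros(3),np.zeros(3),K,np.array(p['dist']))[0][0,0]
E
python3 - <<'E'
import cv2
im=cv2.imread("pics/scene0.png")[165:330,230:455]
cv2.imwrite("pics/crop0.png",cv2.resize(im,None,fx=3.5,fy=3.5,interpolation=cv2.INTER_CUBIC))
E
```

```text
(no output)
```

View pics/crop0.png

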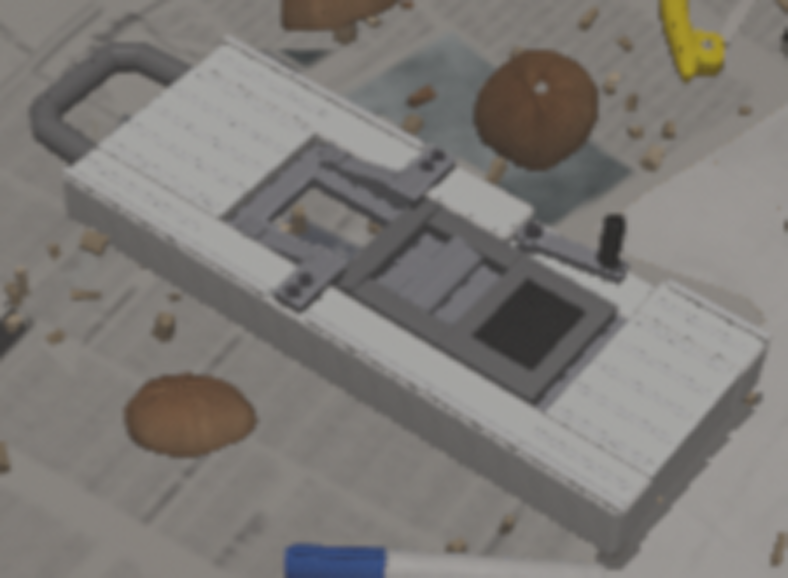

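The crop confirms the choice: a grey insert in the white slicer, with the pad at crop (530,324), peg top at (614,220), pivot at (533,232), and the four body corners clear.

```bash
python3 - <<'E'
from h import *
p=viewer.camera_params("scene")
f=lambda u,v,z: onz(p,(230+(u-1.25)/3.5,165+(v-1.25)/3.5),z)
C=[f(67,172,.042),f(228,40,.042),f(767,343,.042),f(622,518,.042)]
M=np.array([[150,62],[150,-62],[-160,-62],[-160,62]])/1e3
W=np.array(C)[:,:2]
A=W-W.mean(0);B=M-M.mean(0)
th=np.arctan2((B[:,0]*A[:,1]-B[:,1]*A[:,0]).sum(),(B*A).sum())
R=np.array([[np.cos(th),-np.sin(th)],[np.sin(th),np.cos(th)]]);t=W.mean(0)-R@M.mean(0)
print("yaw",np.degrees(th),"org",t,"res",np.round((W-M@R.T-t)*1e3,1).tolist())
for n,u,v,z in[("pad",530,324,.041),("peg",614,220,.067),("piv",533,232,.04)]:
    w=f(u,v,z)[:2]; print(n,w,"slicer",R.T@(w-t))
ims=viewer.camera_params("wrist");E=np.array(ims['extrinsics']);print("wristcam pos",-E[:3,:3].T@E[:3,3],E[:3,:3].round(2).tolist(),ims['fx'])
E
```

```text
yaw 6.16922718443502 org [ 0.56697277 -0.15871408] res [[-1.9, -3.4], [-1.1, 2.4], [2.3, 2.9], [0.7, -1.9]]
pad [ 0.4967745  -0.16914393] slicer [-0.07091259 -0.00282556]
peg [ 0.49772983 -0.22322081] slicer [-0.07577419 -0.05669194]
piv [ 0.53261898 -0.21307259] slicer [-0.03999651 -0.05035187]
wristcam pos [ 0.14645839 -0.66259195  0.3848037 ] [[-0.31, 0.95, 0.0], [-0.92, -0.3, -0.24], [-0.23, -0.08, 0.97]] 415.1476133612432
```

```bash
python3 -m pendant '[[-1,[-0.02,0.017,0],[0,0,0.6]],[-1,[-0.05,0.043,0],[0,0,1.4]],[-1,[-0.08,0.069,0],[0,0,2.2]],[-1,[-0.11,0.095,0],[0,0,3.2]],[-1,[-0.14,0.12,0],[0,0,4]],[-1,[-0.17,0.146,0],[0,0,5]],[-1,[-0.2,0.172,0],[0,0,6]],[-1,[-0.23,0.198,0],[0,0,7]],[-1,[-0.26,0.223,0],[0,0,8]],[-1,[-0.28,0.24,0],[0,0,8]]]'
```

```text
clock: 0.93
tool_pos: [0.4012, -0.3251, 0.2266]
orientation: [180.0, 0.0, -170.1]
force: [0.2, -0.0, 0.4]
opening: 0.0264
gripper_force: 0.0
```

```bash
python3 -m pendant '[[-1,[-0.02,0.023,0.01],[0,0,0.7]],[-1,[-0.045,0.051,0.02],[0,0,1.5]],[-1,[-0.07,0.08,0.035],[0,0,2.3]],[-1,[-0.095,0.108,0.05],[0,0,3]],[-1,[-0.112,0.127,0.06],[0,0,3.5]],[-1,[-0.12,0.137,0.068],[0,0,3.7]],[-1,[-0.121,0.137,0.07],[0,0,3.7]],[-1,[-0.121,0.137,0.07],[0,0,3.7]]]'
python3 - <<'E'
from h import *
import json
from plant import sensors
p=viewer.camera_params("wrist"); im=viewer.snapshot("wrist")[:,:,::-1]
json.dump({k:np.array(v).tolist() for k,v in p.items()},open("w1.json","w"))
o=sensors.get_obs(); print(o['tool_pos'],o['orientation'],o['opening'])
cv2.imwrite("pics/w1.png",im)
E
```

```text
clock: 1.6
tool_pos: [0.4955, -0.1713, 0.1556]
orientation: [180.0, -0.1, -173.7]
force: [0.4, -0.3, -0.1]
opening: 0.0002
gripper_force: 0.0
[ 0.49551143 -0.17194319  0.15625017] [ 1.79998949e+02 -6.92194793e-02 -1.73729964e+02] 0.0006882150810419234
```

View pics/w1.png

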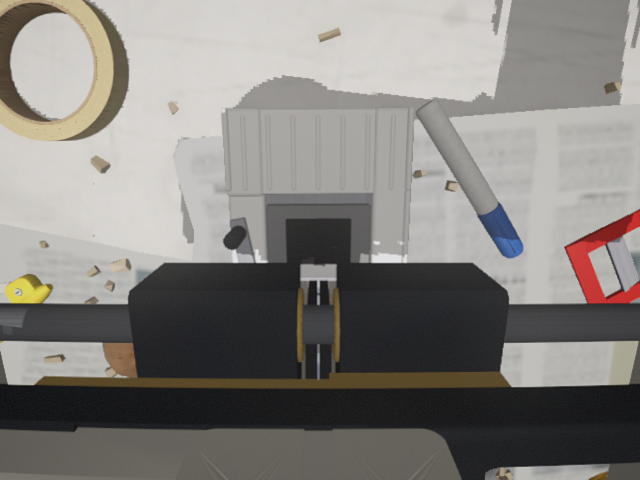

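The wrist view looks along the slicer. It shows the slicer's rear edge at row 107 (columns 227–413), the rear wall at row 194, the insert tail at row 204 (columns 266–372), the pad's rear edge at row 218 (columns 286–351) and the peg top at (235,237).

```bash
python3 - <<'E'
from h import *
import json
p=json.load(open("w1.json"))
g=lambda u,v,z:onz(p,(u,v),z)[:2]
def s(n,a): print(n,np.round(a*1e3,1))
s("rear corners",g(227,107,.043));s("",g(413,107,.043))
s("side edges r250",g(407,250,.043))
s("wall L/R",g(262,194,.04));s("",g(376,194,.04))
s("tail",g(266,205,.04));s("",g(371,205,.04))
s("pad rear",g(286,218,.041));s("",g(351,218,.041))
s("peg",g(233,240,.067))
E
```

```text
rear corners [ 418.1 -238.1]
 [ 405.2 -121.9]
side edges r250 [ 497.6 -110.9]
wall L/R [ 470.9 -212.1]
 [ 462.6 -136.9]
tail [ 478.  -208.9]
 [ 470.2 -139.1]
pad rear [ 485.1 -194.7]
 [ 480.3 -151.4]
peg [ 497.3 -224.4]
```

```bash
python3 -m pendant '[[-1,[-0.001,0,0.02],[0,0,0]],[-1,[-0.002,0,0.045],[0,0,0]],[-1,[-0.003,0,0.07],[0,0,0]],[-1,[-0.0035,0,0.09],[0,0,0]],[-1,[-0.0035,0,0.102],[0,0,0]],[-1,[-0.0035,0,0.108],[0,0,0]],[-1,[-0.0035,0,0.11],[0,0,0]],[-1,[-0.0035,0,0.11],[0,0,0]]]'
python3 -m pendant '[[-1,[0,0,0.002],[0,0,0]],[-1,[0,0,0.004],[0,0,0]],[-1,[0,0,0.005],[0,0,0]],[-1,[0,0,0.006],[0,0,0]],[-1,[0,0,0.006],[0,0,0]]]'
```

```text
clock: 2.32
tool_pos: [0.4993, -0.1722, 0.0469]
orientation: [-180.0, 0.0, -173.8]
force: [0.6, -0.1, -0.3]
opening: 0.0005
gripper_force: 0.0
clock: 2.73
tool_pos: [0.4996, -0.1715, 0.0413]
orientation: [-180.0, 0.0, -173.8]
force: [-1.9, 1.3, 5.8]
opening: 0.0005
gripper_force: 2.7
```

Contact at z=0.041. I'll press further.

```bash
python3 -m pendant '[[-1,[0,0,0.0007],[0,0,0]],[-1,[0,0,0.0015],[0,0,0]],[-1,[0,0,0.0015],[0,0,0]],[-1,[0,0,0.0015],[0,0,0]]]'
```

```text
clock: 3.07
tool_pos: [0.4997, -0.1715, 0.0412]
orientation: [-180.0, 0.1, -173.7]
force: [-6.3, 3.8, 21.5]
opening: 0.0001
gripper_force: 10.5
```

```bash
python3 -m pendant '[[-1,[0,0,0.0006],[0,0,0]],[-1,[-0.001,0,0.0006],[0,0,0]],[-1,[-0.003,0,0.0006],[0,0,0]],[-1,[-0.006,0,0.0006],[0,0,0]],[-1,[-0.009,0,0.0006],[0,0,0]],[-1,[-0.012,0,0.0006],[0,0,0]],[-1,[-0.015,0,0.0006],[0,0,0]],[-1,[-0.018,0,0.0006],[0,0,0]],[-1,[-0.02,0,0.0006],[0,0,0]],[-1,[-0.02,0,0.0006],[0,0,0]]]'
```

```text
clock: 3.9
tool_pos: [0.5196, -0.1701, 0.0411]
orientation: [-179.9, 0.0, -173.7]
force: [-8.3, -0.5, 24.4]
opening: -0.0001
gripper_force: 12.4
```

```bash
python3 -m pendant '[[-1,[-0.002,0,0.0005],[0,0,0]],[-1,[-0.005,0,0.0005],[0,0,0]],[-1,[-0.008,0,0.0005],[0,0,0]],[-1,[-0.011,0,0.0005],[0,0,0]],[-1,[-0.014,0,0.0005],[0,0,0]],[-1,[-0.017,0,0.0005],[0,0,0]],[-1,[-0.02,0,0.0005],[0,0,0]],[-1,[-0.023,0,0.0005],[0,0,0]],[-1,[-0.025,0,0.0005],[0,0,0]],[-1,[-0.025,0,0.0005],[0,0,0]]]'
```

```text
clock: 4.73
tool_pos: [0.5393, -0.1679, 0.041]
orientation: [-180.0, -0.5, -173.7]
force: [-24.0, 0.2, 42.9]
opening: 0.0003
gripper_force: 21.9
```

```bash
python3 -m pendant '[[-1,[-0.002,0,-0.0004],[0,0,0]],[-1,[-0.004,0,-0.0008],[0,0,0]],[-1,[-0.006,0,-0.0008],[0,0,0]],[-1,[-0.008,0,-0.0008],[0,0,0]],[-1,[-0.01,0,-0.0008],[0,0,0]],[-1,[-0.01,0,-0.0008],[0,0,0]]]'
```

```text
clock: 5.23
tool_pos: [0.5494, -0.1667, 0.0411]
orientation: [-180.0, -0.4, -173.8]
force: [-19.8, 0.6, 34.8]
opening: 0.0004
gripper_force: 17.4
```

```bash
python3 -m pendant '[[-1,[-0.002,0,0],[0,0,0]],[-1,[-0.004,0,0],[0,0,0]],[-1,[-0.006,0,0],[0,0,0]],[-1,[-0.008,0,0],[0,0,0]],[-1,[-0.01,0,0],[0,0,0]],[-1,[-0.01,0,0],[0,0,0]]]'
```

```text
clock: 5.73
tool_pos: [0.5608, -0.1654, 0.0412]
orientation: [-180.0, -0.3, -173.7]
force: [-17.5, -0.1, 29.8]
opening: 0.0002
gripper_force: 15.0
```

```bash
python3 -m pendant '[[-1,[-0.002,0,0.0003],[0,0,0]],[-1,[-0.004,0,0.0003],[0,0,0]],[-1,[-0.005,0,0.0003],[0,0,0]],[-1,[-0.005,0,0.0003],[0,0,0]]]'
```

```text
clock: 6.07
tool_pos: [0.562, -0.1653, 0.0411]
orientation: [-180.0, -0.7, -173.8]
force: [-27.3, 1.4, 42.5]
opening: 0.0003
gripper_force: 21.4
```

```bash
python3 -m pendant '[[-1,[-0.001,0,0],[0,0,0]],[-1,[-0.002,0,0],[0,0,0]],[-1,[-0.002,0,0],[0,0,0]]]'
python3 -m pendant '[[-1,[0.002,0,-0.001],[0,0,0]],[-1,[0.004,0,-0.0025],[0,0,0]],[-1,[0.004,0,-0.005],[0,0,0]],[-1,[0.004,0,-0.012],[0,0,0]],[-1,[0.004,0,-0.03],[0,0,0]],[-1,[0.004,0,-0.055],[0,0,0]],[-1,[0.004,0,-0.08],[0,0,0]],[-1,[0.004,0,-0.1],[0,0,0]],[-1,[0.004,0,-0.11],[0,0,0]],[-1,[0.004,0,-0.11],[0,0,0]]]'
python3 - <<'E'
from h import *
from plant import sensors
o=sensors.get_obs(); print(o['tool_pos'],o['orientation'])
s=viewer.snapshot("scene")[:,:,::-1][165:330,230:455]
cv2.imwrite("pics/crop1.png",cv2.resize(s,None,fx=3.5,fy=3.5,interpolation=cv2.INTER_CUBIC))
E
```

```text
clock: 6.32
tool_pos: [0.5621, -0.1652, 0.041]
orientation: [180.0, -0.8, -173.8]
force: [-32.8, -0.1, 48.7]
opening: 0.0004
gripper_force: 24.0
clock: 7.15
tool_pos: [0.5689, -0.1641, 0.1514]
orientation: [-180.0, 0.3, -173.7]
force: [-0.4, 0.0, 0.1]
opening: 0.0007
gripper_force: 0.0
[ 0.56892188 -0.16408793  0.15137386] [-179.95286463    0.28640835 -173.7406026 ]
```

View pics/crop1.png

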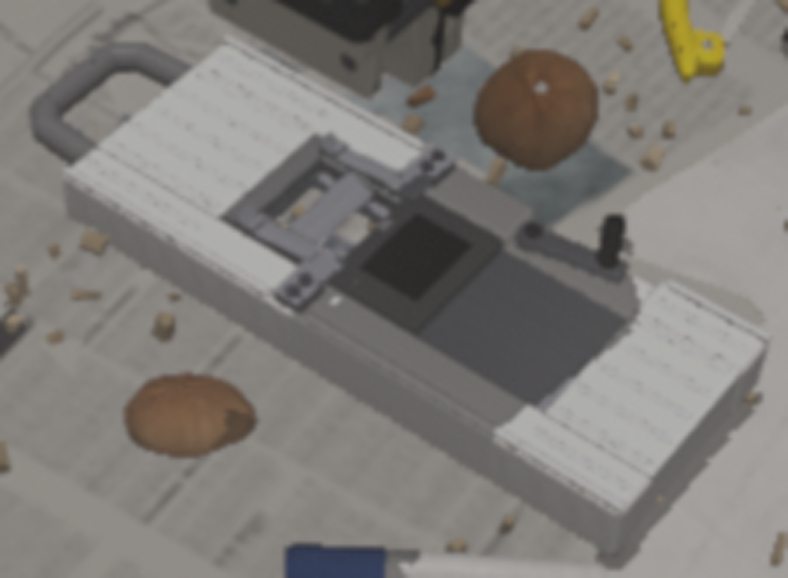

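The insert is home: its pad is now at crop (417,257) just behind the springs, both springs ride on the frame, and the channel behind is empty. The lock arm still points back, with the peg at (613,235). Next I'll go to the outer side of the peg and come down beside it.

```bash
python3 -m pendant '[[-1,[0.015,-0.017,0],[0,0,0]],[-1,[0.035,-0.039,0],[0,0,0]],[-1,[0.055,-0.062,0],[0,0,0]],[-1,[0.07,-0.079,0],[0,0,0]],[-1,[0.077,-0.0865,0.01],[0,0,0]],[-1,[0.077,-0.0865,0.035],[0,0,0]],[-1,[0.077,-0.0865,0.06],[0,0,0]],[-1,[0.077,-0.0865,0.085],[0,0,0]],[-1,[0.077,-0.0865,0.1],[0,0,0]],[-1,[0.077,-0.0865,0.102],[0,0,0]]]'
python3 - <<'E'
from h import *
from plant import sensors
o=sensors.get_obs(); w=o['tool_pos'][:2]; print(o['tool_pos'],o['force'])
c,s=np.cos(np.radians(6.2)),np.sin(np.radians(6.2)); print(np.array([[c,s],[-s,c]])@(w-[.5705,-.1625]))
s=viewer.snapshot("scene")[:,:,::-1][165:330,230:455]
cv2.imwrite("pics/crop2.png",cv2.resize(s,None,fx=3.5,fy=3.5,interpolation=cv2.INTER_CUBIC))
E
```

```text
clock: 8.03
tool_pos: [0.4968, -0.2576, 0.0417]
orientation: [179.9, -0.4, -173.8]
force: [-0.2, -0.2, 0.3]
opening: 0.0005
gripper_force: 0.0
[ 0.49681692 -0.25760689  0.0417292 ] [-0.22064799 -0.20882667  0.33903822]
[-0.08352359 -0.08659288]
```

View pics/crop2.png

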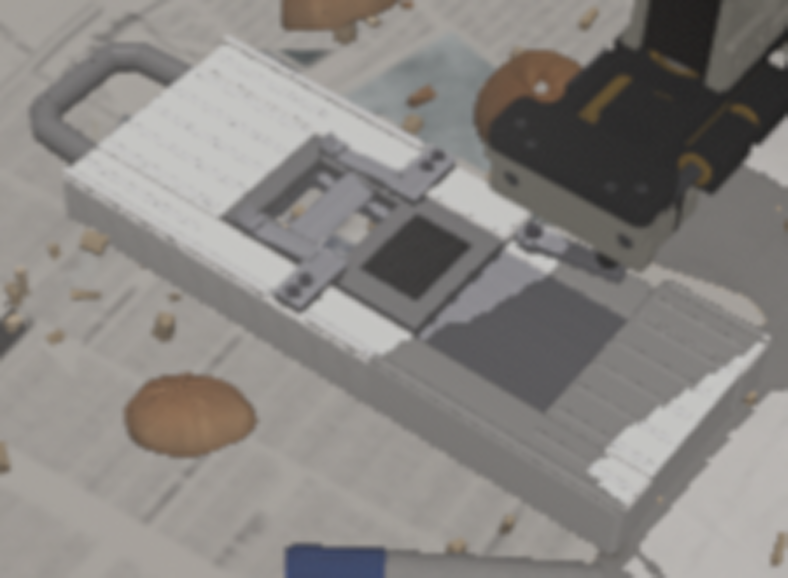

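The crop shows the fingers outside the slicer next to the peg, clear of mushrooms and springs. I'll raise them to about z=0.050 and then push the peg inward.

```bash
python3 -m pendant '[[-1,[-0.002,0,-0.008],[0,0,0]],[-1,[-0.004,0.003,-0.009],[0,0,0]],[-1,[-0.004,0.006,-0.009],[0,0,0]],[-1,[-0.004,0.009,-0.009],[0,0,0]],[-1,[-0.004,0.012,-0.009],[0,0,0]],[-1,[-0.004,0.015,-0.009],[0,0,0]],[-1,[-0.004,0.015,-0.009],[0,0,0]]]'
```

```text
clock: 8.67
tool_pos: [0.502, -0.2426, 0.0558]
orientation: [-180.0, 0.0, -173.8]
force: [-0.7, -1.3, 0.2]
opening: 0.0006
gripper_force: 0.0
```

```bash
python3 -m pendant '[[-1,[0,0.004,0.002],[0,0,0]],[-1,[0,0.008,0.004],[0,0,0]],[-1,[0,0.012,0.004],[0,0,0]],[-1,[-0.002,0.016,0.004],[0,0,0]],[-1,[-0.004,0.019,0.004],[0,0,0]],[-1,[-0.006,0.022,0.004],[0,0,0]],[-1,[-0.008,0.025,0.004],[0,0,0]],[-1,[-0.01,0.027,0.004],[0,0,0]],[-1,[-0.011,0.029,0.004],[0,0,0]],[-1,[-0.011,0.029,0.004],[0,0,0]]]'
python3 - <<'E'
from h import *
from plant import sensors
o=sensors.get_obs(); w=o['tool_pos'][:2]; print(o['tool_pos'],o['force'])
c,s=np.cos(np.radians(6.2)),np.sin(np.radians(6.2)); print(np.array([[c,s],[-s,c]])@(w-[.5705,-.1625]))
s=viewer.snapshot("scene")[:,:,::-1][165:330,230:455]
cv2.imwrite("pics/crop3.png",cv2.resize(s,None,fx=3.5,fy=3.5,interpolation=cv2.INTER_CUBIC))
E
```

```text
clock: 9.5
tool_pos: [0.5104, -0.2128, 0.0515]
orientation: [-180.0, 0.0, -173.8]
force: [-0.3, -0.1, 0.1]
opening: 0.0007
gripper_force: 0.0
[ 0.51035199 -0.2127615   0.05150284] [-0.31256103 -0.06654576  0.12080918]
[-0.06522441 -0.04347157]
```

View pics/crop3.png

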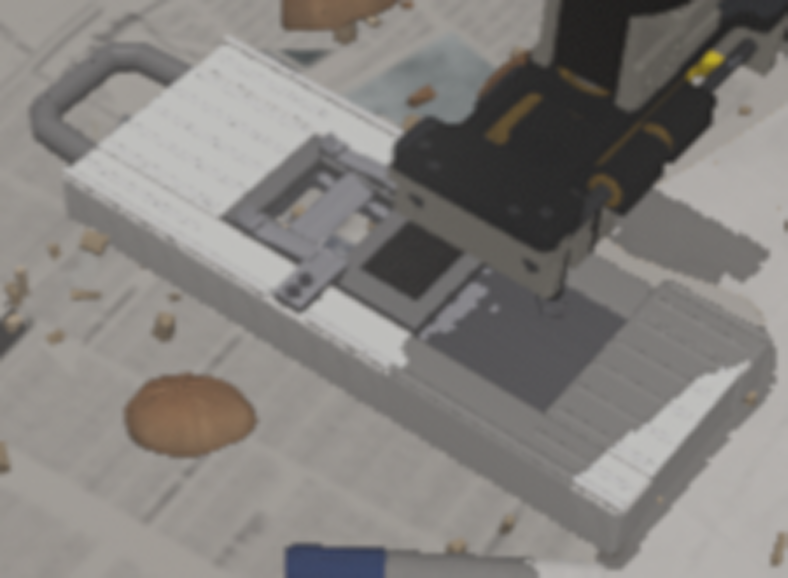

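The lock arm's tip shows at crop (553,305), about 45° across the channel. Next I'll step round behind the peg and push it along +x.

```bash
python3 -m pendant '[[-1,[0.004,-0.008,0],[0,0,0]],[-1,[0.015,-0.01,0],[0,0,0]],[-1,[0.027,-0.008,0],[0,0,0]],[-1,[0.029,0.008,0],[0,0,0]],[-1,[0.029,0.02,0],[0,0,0]],[-1,[0.029,0.025,0],[0,0,0]],[-1,[0.027,0.026,0],[0,0,0]],[-1,[0.025,0.026,0],[0,0,0]]]'
python3 -m pendant '[[-1,[-0.004,0,0],[0,0,0]],[-1,[-0.008,0.001,0],[0,0,0]],[-1,[-0.012,0.002,0],[0,0,0]],[-1,[-0.016,0.004,0],[0,0,0]],[-1,[-0.02,0.006,0],[0,0,0]],[-1,[-0.023,0.007,0],[0,0,0]],[-1,[-0.026,0.008,0],[0,0,0]],[-1,[-0.028,0.008,0],[0,0,0]],[-1,[-0.028,0.008,0],[0,0,0]]]'
```

```text
clock: 10.22
tool_pos: [0.4827, -0.1897, 0.0518]
orientation: [-180.0, 0.0, -173.7]
force: [0.3, -1.4, 0.4]
opening: -0.0002
gripper_force: 0.0
clock: 10.97
tool_pos: [0.5099, -0.1789, 0.0515]
orientation: [-180.0, 0.0, -173.8]
force: [0.6, 0.0, -1.5]
opening: 0.0003
gripper_force: 0.1
```

```bash
python3 -m pendant '[[-1,[-0.002,0,0],[0,0,0]],[-1,[-0.004,0,0],[0,0,0]],[-1,[-0.005,0,0],[0,0,0]],[-1,[-0.006,0,0],[0,0,0]],[-1,[-0.006,0,0],[0,0,0]]]'
```

```text
clock: 11.38
tool_pos: [0.5142, -0.1785, 0.0512]
orientation: [180.0, -0.1, -173.8]
force: [-3.8, -0.8, 1.1]
opening: 0.0003
gripper_force: 2.0
```

```bash
python3 -m pendant '[[-1,[-0.001,0,0],[0,0,0]],[-1,[-0.002,0,0],[0,0,0]],[-1,[-0.003,0,0],[0,0,0]],[-1,[-0.003,0,0],[0,0,0]]]'
```

```text
clock: 11.72
tool_pos: [0.5145, -0.1784, 0.0507]
orientation: [180.0, -0.4, -173.8]
force: [-10.8, -0.7, 4.2]
opening: 0.0009
gripper_force: 5.3
```

The force rose to 11 N with no further travel, and the finger is at slicer x = -57.5 mm as predicted for the stop. I'll retreat, rise and check.

```bash
python3 -m pendant '[[-1,[0.004,0,0],[0,0,0]],[-1,[0.012,0,0],[0,0,0]],[-1,[0.02,0,-0.01],[0,0,0]],[-1,[0.02,0,-0.035],[0,0,0]],[-1,[0.02,-0.02,-0.065],[0,0,0]],[-1,[0.02,-0.045,-0.095],[0,0,0]],[-1,[0.02,-0.075,-0.12],[0,0,0]],[-1,[0.02,-0.1,-0.14],[0,0,0]],[-1,[0.02,-0.12,-0.15],[0,0,0]],[-1,[0.02,-0.12,-0.15],[0,0,0]]]'
python3 - <<'E'
from h import *
from plant import sensors
o=sensors.get_obs(); print(o['tool_pos'],o['force'],o['qvel'])
s=viewer.snapshot("scene")[:,:,::-1][165:330,230:455]
cv2.imwrite("pics/crop4.png",cv2.resize(s,None,fx=3.5,fy=3.5,interpolation=cv2.INTER_CUBIC))
E
```

```text
clock: 12.55
tool_pos: [0.5127, -0.3029, 0.2056]
orientation: [-179.8, 0.3, -173.9]
force: [0.9, 0.2, 0.1]
opening: 0.0002
gripper_force: 0.0
[ 0.51274918 -0.30294117  0.20555132] [0.85899008 0.15839036 0.05053593] [ 2.41532629  0.10057814 -4.79818864 -1.87090551  2.48099885 -3.26850947]
```

View pics/crop4.png

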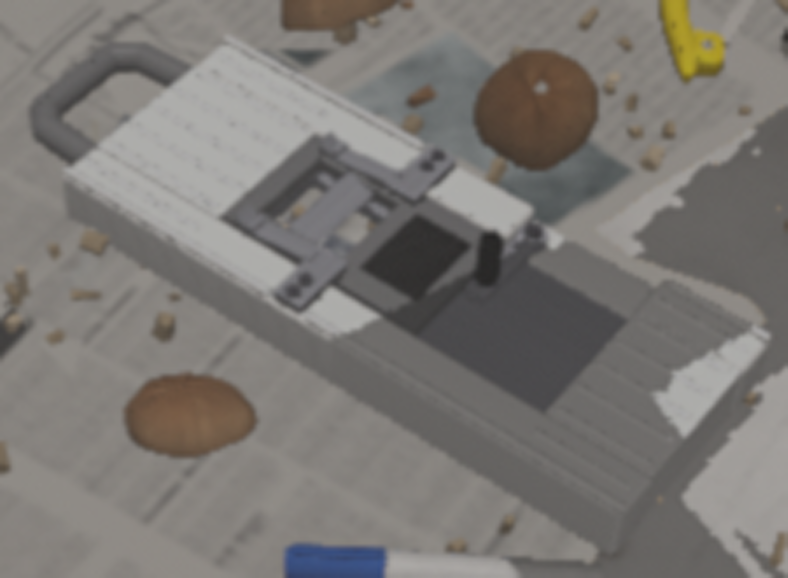

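The lock arm stands square across the channel right behind the insert: peg base at crop (488,280), pivot at (533,232). The insert is home under both springs, and the mushrooms and marker haven't moved. I'll let the arm settle and hand in.

```bash
python3 -m pendant '[[-1,[0,0,0],[0,0,0]],[-1,[0,0,0],[0,0,0]],[-1,[0,0,0],[0,0,0]],[-1,[0,0,0],[0,0,0]]]' && python3 -c "
from plant import workorder
print(workorder.close_job())"
```

```text
clock: 12.93
tool_pos: [0.5111, -0.2987, 0.2011]
orientation: [180.0, -0.0, -173.7]
force: [-0.9, -0.1, -0.2]
opening: 0.0004
gripper_force: 0.0
the job is handed in; nothing more can be done
None
```

The job is handed in at about 13 s (no verdict was returned): the insert is home under both springs, the lock arm is fully across the channel behind it, and the mushrooms and marker look undisturbed.

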